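Set a stop collar to gauge height

ROBOT

A 6-joint arm with a two-finger parallel gripper is mounted at the origin on a cart in front of the work surface, level with it; the furniture and walls round the work are solid. World frame = base frame: x ahead of the robot, y to its left, z up, the work surface at z = 0. Lengths are in m, angles in degrees, forces in N, time in s.
With the tool pointing down it reaches from about 0.25 to 0.725 m from the base axis. Payload 9.7 kg.
Tool frame: the origin (TCP) lies on the centre line of the jaws, within the pads' length; the fingertips stand 11 mm ahead of it and the grasp point (between the pads) lies 8 mm behind it; z points along the fingers, y is the line along which they close (so a half turn about z gives the same grasp; the last joint's range is limited). The gripper opens to 85 mm and grips with 20 to 120 N. Pads are 22 mm wide; open, the fingers measure 114 mm over their backs; the gripper's body (76 mm by 85 mm) begins 54 mm behind the grasp point. The pads swing forward as they close: fully open they stand 13 mm farther back than shut.
Start: joints at [69.958, 4.979, 10.078, 95.1, 0, 90], TCP at [0.188, 0.517, 0.242] pointing down, gripper open.
Joint ranges: [-179.16, 179.16], [-48.56, 103.87], [-65.8, 70.77], [-126.05, 130.52], [-82.76, 87.17], [-180, 180]. Speed limits (degrees/s): [127.2, 127.2, 147.25, 180, 180, 180].

INTERFACE

Orientations are given as [roll, pitch, yaw] about the fixed x, y, z axes, in that order (R = Rz(yaw) Ry(pitch) Rx(roll)).
In Python, from rig import * gives the robot as it stands.
- The arm moves only by the tool apply_moves, never from a script. Its argument "series" is a list that holds one entry, the list of rows, each a list of 7 numbers: the gripper command: -1 is shut, 1 is fully open, values between are in proportion, then the shift along the world's x, y, z in units of 30 mm (1.0 is 30 mm), then the turn, a rotation vector about the world's x, y, z in rad. A call has 1 to 20 rows; each row shifts and turns the commanded pose from where the row before left it; what a row does not reach is not made up. A row lasts 1/8 s, in which the tool goes at most 62.5 mm and 10.7 degrees, less where a joint would pass 70% of its speed; a pose out of reach is approached as far as the arm can. A call is refused whole if a number of a shift passes 1 or a number of a turn 0.188, either way. A call with a gripper value outside its range is refused whole. The fingers move at their own pace and stop on an object; "grip_force" is the grip in N (left out, the last holds). Time passes only in rows, so rows that do not move let the fingers close. It gives the time, the measured TCP pose, the force, the opening and the grip force at its end, in the units of the state.
- state(): the state, without advancing time (a new reading comes with each control period).
- get_image(name): name is "side" or "top"; returns (picture, depth): 420x560x3 uint8, blue, green, red; 420x560 float32, m along the optical axis (not along the pixel's ray), 0 where there is no reading.
- calibration(name): a dict with "mtx" (3x3 intrinsics, pixels), "extrinsics" (4x4, takes a point from camera to world coordinates). Camera axes: x right, y up, looking along -z (the intrinsics and any distortion apply to the point x, -y, -z); pixel columns grow to the right and rows downward; lengths in m; the calibration is good to about 2 mm. A picture is of the moment at which its call begins. calibration takes no time and is no camera call.
- job_done(): hands the job in; it is judged then, once.
Trained networks look in the newest picture that a camera, given by its name, has taken for a name from the list of things; names that differ only in an ending like _2 or _b are one class to them, and where a whole thing is asked for, a point or a joint stands for the part that bears it (a point fixed in the world has none). Each returns a list of dicts, best first, with "p" (0 to 1); they miss things now and then, are a little off and sometimes report something else, mostly with a low value. They report only what shows in the picture. A call takes as long as a camera call.
- spot_in(target, camera): "xy" ([column, row] in pixels, amid what is visible of it).
- trace(target, camera): "region" (420x560 bool, what is visible of it) and "xy" ([column, row] in pixels, amid what is visible of it).
The state is a dict: "clock": time; "joints": joint angles; "qd": joint speeds; "effort": joint torques, N m; "position": TCP position; "orientation": TCP orientation; "force": force on the tool from outside, world axes, zero at the start; "torque": the same for the moment, N m; "width": opening from 0.0 (shut) to 1.0 (fully open); "gripper_force": force on a finger pad.
Only numpy, scipy, OpenCV 4.12 (cv2) and the standard library are available. Lean on these libraries where they do the work, as an engineer would, in place of code of your own. Each camera call takes 0.05 s, during which the arm holds its last target. There are 200 camera calls.

TASK

Set the knurled stop collar on the threaded rod to the height of the taller of the two slotted gauge blocks: slide that block in round the rod under the collar until it is fully home and lies flat on the base, then let go of it and spin the collar down by hand until you feel it nip the block. Nip it gently, with about 10 N and at most 25 N, leave the block there under the collar, let go, and leave everything else where it is.

Things in the scene. Friction and masses are not known exactly. Their poses are not given: they have to be found in the camera images.
- stand: fixed stand: grey plate 92 x 84 mm, 12 mm thick, with an upright threaded rod of 14 mm diameter at the origin, its top 95 mm above the table. Origin on the table, x from the open front to the back: the block goes in along +x. Two dark guide strips bound the channel: inner faces at y = +-26.5 mm, tops 21 mm above the table, x = -27 to +39 mm, flared ends in front to x = -47; the plate's front edge is at x = -52 mm
- rod_seat (a point): point on the axis of the threaded rod, on the top face of the stand's plate, 12 mm above the table; z up, x as the stand's: the way in
- collar_face (a point): nominal centre of the collar's underside, on the rod's axis; 7.3 to 9.2 mm higher at the start than the top of the tall block when home. Above it a brass bearing washer of 34 mm diameter, 6 mm high, then the knurled part, 42 mm diameter, 6 to 32 mm above this point: grip it about 24 mm above. The washer stands out below this point by an unknown 0 to 2.5 mm, so the true contact must be felt
- collar: the same collar (origin as collar_face). Right-hand quick thread, 20 mm a turn: clockwise from above it goes down 3.18 mm per rad; the gripper must go down with it. It stays where left. Once it bears it is stiff: 0.03 rad adds 5 to 7 N. Bearing is felt as a change of the steady turning torque (0.02 to 0.04 N m, at first of either sign, then rising 0.012 N m per N) and of the vertical force (1 to 3 N, which also drifts)
- gauge_slot (a point): centre of the slot of the tall gauge block, half-way up (15 mm above its underside); here the rod's axis lies when the block is home, within 1 mm. Aluminium block of 30 mm height, 0.18 kg: U-shaped head 57 mm long (x = -35 to +22 mm) and 48 mm wide, with a slot 20 mm wide, open towards +x, whose end lies at x = -9 mm; and a tab handle. x points along the slot, out of its mouth; z up.
- gauge_tab (a point): the place to hold the tall gauge block: in its tab handle, 75 mm behind the slot's centre (the tab runs from 34 to 100 mm behind it), 15 mm above its underside. The tab is 12 mm wide across y and runs from 4 to 30 mm above the underside. Axes as gauge_slot.
- tall_gauge: the tall gauge block, origin at the slot's centre on its underside, axes as gauge_slot
- low_gauge_slot (a point): centre of the slot of the other, lower gauge block (20 mm high, else the same shape and lying the same way), 10 mm above its underside; not to be used or moved
- low_gauge: the low gauge block, origin at its slot's centre on its underside, axes as for the tall one
- oil_bottle: small oil bottle, 37 mm wide, 120 mm high, origin at its foot; bystander
- micrometer: micrometer lying flat, 112 x 32 x 15 mm, origin under its centre; bystander
- die_b: crimping die, 56 x 33 mm, 69 mm high, origin under its centre; bystander

How it is judged (in metres and radians):
On the way, in this order (a step that is already met when the one before it is completed fails the run):
1. the tall gauge block is home: round the rod, flat on the base plate, slot centre within 4.5 mm of the rod's axis, before the collar bears on it (horizontal distance between gauge_slot and rod_seat below 0.0045 m and z of gauge_slot in the frame of rod_seat between 0.012 and 0.018 m and angle between the x axis of gauge_slot and the x axis of rod_seat, either way round below 0.15 rad and contact force between collar and tall_gauge below 0.5 N), for 0.2 s.
2. the collar bears on the block with 2 to 25 N (contact force between collar and tall_gauge between 2 and 25 N), for 0.2 s.
At the end, for the whole second after the job is handed in: The tall gauge block lies flat on the base plate round the rod (slot centre within 4.5 mm of the rod's axis), the collar nips it with 2 to 25 N, and both are at rest (all of step 2 and horizontal distance between gauge_slot and rod_seat below 0.0045 m and z of gauge_slot in the frame of rod_seat between 0.012 and 0.018 m and angle between the x axis of gauge_slot and the x axis of rod_seat, either way round below 0.15 rad and linear speed of tall_gauge below 0.01 m/s and angular speed of collar below 0.05 rad/s); the robot touches nothing.
It fails at once if the collar presses the block with more than 35 N (contact force between collar and tall_gauge above 35 N).
It fails at once if low gauge is moved by more than 25 mm (distance of low_gauge from where it was at the start of the episode above 0.025 m).
It fails at once if oil bottle is moved by more than 25 mm (distance of oil_bottle from where it was at the start of the episode above 0.025 m).
It fails at once if micrometer is moved by more than 25 mm (distance of micrometer from where it was at the start of the episode above 0.025 m).
It fails at once if die b is moved by more than 25 mm (distance of die_b from where it was at the start of the episode above 0.025 m).
It also fails if it takes over 70 s, if anything falls off the work surface, if the arm or the gripper's body presses on something with over 40 N, if the wrist force passes 120 N, or if a joint passes its speed limit or range.

## Working session

There is one attempt and no reset: what is moved stays moved. The work goes in short steps, Python scripts to look and compute and a tool call to move; the robot and the scene stay as the last step left them, time stands still between calls to the robot, and variables do not carry over. Pictures are saved under pics/ and viewed, at most 10 in all, crops included, and the job is handed in when it is done.

Besides the shell and the picture viewer there is one more tool, called after "Call:" as name([rows], argument=value, ...), one row to a line, values as JSON. apply_moves: Moves the arm, as the interface text tells. Its arguments: {"type":"object","properties":{"series":{"type":"array","items":{"type":"array","items":{"type":"array","items":{"type":"number"}}}},"grip_force":{"type":"number"}},"required":["series"]}

```bash
mkdir -p pics
cat > h.py <<'E'
from rig import *
import numpy as np, cv2
def pts(name, depth):
    c=calibration(name); K=np.array(c["mtx"]); T=np.array(c["extrinsics"])
    v,u=np.mgrid[0:420,0:560]
    x=(u-K[0,2])/K[0,0]*depth; y=(v-K[1,2])/K[1,1]*depth
    P=np.stack([x,-y,-depth,np.ones_like(depth)],-1)@T.T
    return P[...,:3]
E
python3 - <<'E'
from h import *
print(state())
for n in ("top","side"):
    im,d=get_image(n); cv2.imwrite(f"pics/{n}0.png",im); P=pts(n,d); np.save(f"{n}0.npy",P)
    c=calibration(n); print(n,{k:(np.round(v,3).tolist() if k in("mtx","extrinsics") else v) for k,v in c.items()})
    for t in ("tall_gauge","low_gauge","stand","collar","gauge_tab","gauge_slot","oil_bottle","micrometer","die_b"):
        r=trace(t,n)
        for q in r[:2]:
            m=q["region"]&(d>0); Q=P[m]
            if len(Q): print(t,round(q["p"],2),np.round(q["xy"]),m.sum(),np.round(np.median(Q,0),3),np.round(np.percentile(Q,[2,98],axis=0),3).tolist())
E
```

```text
{'clock': 0.0, 'joints': array([ 6.99581722e+01,  5.01257410e+00,  1.00345386e+01,  9.50979523e+01,
       -2.83680429e-03,  8.99998138e+01]), 'qd': array([ 0.01276172,  0.02542627,  0.0377778 , -0.05237271,  0.04387081,
        0.00242356]), 'effort': array([-1.43947542e-03, -5.20391572e+01,  4.64800751e+01,  1.67046511e-02,
        8.17470618e-05,  1.26909887e-05]), 'position': array([0.18843238, 0.5165005 , 0.24156966]), 'orientation': array([-1.79924012e+02,  2.83655489e-03,  1.59958362e+02]), 'force': array([-0.08547875,  0.38244848,  0.20518008]), 'torque': array([ 0.03485138, -0.01069422, -0.00989645]), 'gripper_force': 0.0, 'width': 0.9981265611797223}
top {'mtx': [[404.802, 0.0, 278.141], [0.0, 404.802, 210.157], [0.0, 0.0, 1.0]], 'extrinsics': [[0.012, 0.987, -0.158, 0.338], [-1.0, 0.01, -0.013, 0.022], [-0.011, 0.159, 0.987, 1.122], [0.0, 0.0, 0.0, 1.0]]}
tall_gauge 0.93 [350. 194.] 456 [ 0.558 -0.158  0.029] [[0.54, -0.228, 0.003], [0.585, -0.118, 0.034]]
low_gauge 0.66 [362. 243.] 457 [ 0.429 -0.19   0.02 ] [[0.411, -0.262, -0.001], [0.461, -0.151, 0.024]]
stand 0.91 [24
[... 1554 characters left out ...]
49, 0.086]]
collar 0.72 [199. 185.] 412 [0.442 0.281 0.051] [[0.428, 0.273, 0.003], [0.477, 0.405, 0.11]]
gauge_tab 0.73 [337. 278.] 985 [ 0.556 -0.169  0.029] [[0.541, -0.238, 0.001], [0.59, -0.119, 0.033]]
gauge_slot 0.94 [334. 279.] 896 [ 0.556 -0.167  0.029] [[0.541, -0.237, 0.005], [0.588, -0.12, 0.033]]
oil_bottle 0.81 [196. 186.] 402 [0.442 0.28  0.052] [[0.428, 0.273, 0.005], [0.46, 0.298, 0.109]]
micrometer 0.64 [211. 251.] 365 [0.382 0.066 0.012] [[0.358, 0.015, 0.001], [0.412, 0.115, 0.016]]
micrometer 0.37 [335. 278.] 1026 [ 0.557 -0.167  0.029] [[0.541, -0.237, 0.0], [0.59, -0.115, 0.033]]
die_b 0.8 [272. 174.] 346 [0.646 0.244 0.03 ] [[0.63, 0.223, 0.004], [0.675, 0.276, 0.07]]
```

Run:
```python
import cv2,numpy as np
a=cv2.imread("pics/top0.png");b=cv2.imread("pics/side0.png")
A=cv2.resize(a[120:300,150:420],(800,533));B=cv2.resize(b[130:370,150:420],(675,600))
cv2.imwrite("pics/a.png",A);cv2.imwrite("pics/b.png",B)
for n in("top","side"):
    P=np.load(n+"0.npy").reshape(-1,3)
    def sel(lo,hi): return P[np.all((P>lo)&(P<hi),1)]
    for nm,Q in (("tall",sel([.52,-.27,.025],[.61,-.10,.036])),("low",sel([.39,-.3,.016],[.48,-.13,.026])),("plate",sel([.43,.06,.009],[.57,.2,.0155])),("strips",sel([.43,.06,.018],[.57,.2,.025])),("collartop",sel([.45,.08,.075],[.55,.18,.089])),("rodtop",sel([.47,.1,.091],[.53,.16,.099]))):
        if len(Q)<3: print(n,nm,len(Q));continue
        xy=(Q[:,:2]*1000).astype(np.float32); print(n,nm,len(Q),np.round(np.median(Q,0),4),[np.round(t,1) for t in cv2.minAreaRect(xy)])
```

```text
top tall 378 [ 0.5599 -0.1595  0.0301] [array([ 561.3, -177. ]), array([120.1,  47.9]), np.float64(83.5)]
top low 386 [ 0.429  -0.1918  0.0201] [array([ 431.4, -209.7]), array([121.5,  48.1]), np.float64(81.3)]
top plate 518 [0.4901 0.1202 0.0121] [array([499.7, 133.3]), array([91.9, 83.8]), np.float64(74.0)]
top strips 133 [0.4829 0.1318 0.0216] [array([499. , 134.5]), array([85.4, 75.5]), np.float64(75.5)]
top collartop 193 [0.4987 0.1377 0.0826] [array([501.4, 138.1]), array([40.9, 40.6]), np.float64(46.1)]
top rodtop 18 [0.5017 0.1389 0.0937] [array([501.6, 139.2]), array([11. ,  9.2]), np.float64(28.2)]
side tall 586 [ 0.5595 -0.1632  0.0306] [array([ 562.5, -177.9]), array([123.6,  48.6]), np.float64(83.6)]
side low 704 [ 0.4287 -0.1951  0.0205] [array([ 431.9, -208.5]), array([123.9,  48.5]), np.float64(79.9)]
side plate 570 [0.4957 0.1234 0.0132] [array([500.9, 133.3]), array([94.8, 83.9]), np.float64(73.9)]
side strips 141 [0.5037 0.1341 0.0218] [array([501.1, 134.7]), array([86.1, 78.6]), np.float64(74.6)]
side collartop 165 [0.4976 0.1314 0.0835] [array([501.5, 137.1]), array([39.1, 41.8]), np.float64(59.7)]
side rodtop 18 [0.5024 0.1378 0.0955] [array([501.8, 138.2]), array([10.9,  9.6]), np.float64(88.0)]
```

View pics/a.png

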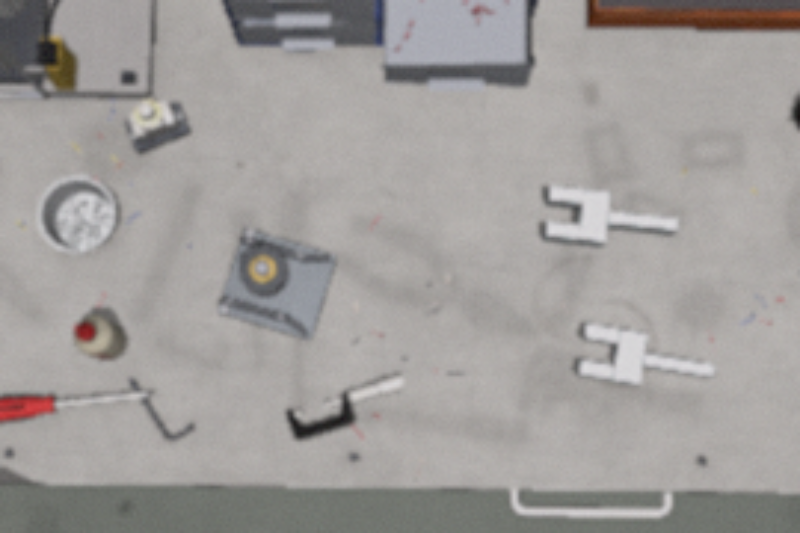

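View pics/b.png

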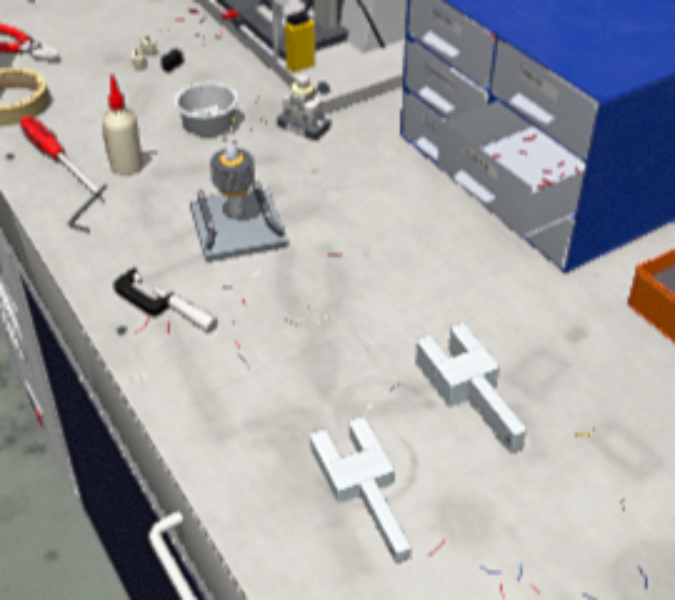

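The top view shows the tall block at upper right (about px 580,213, tab to the right), the low block below it, and the stand at px (275,285) opening to the right. The side view shows the same layout: the way into the stand is clear and the micrometer lies at px (165,300). Next I move above the tall block's tab.

Call:
apply_moves([
  [[0, 0.5, -1, 0, 0, 0, -0.067], [0, 0.5, -1, 0, 0, 0, -0.067], [0, 0.5, -1, 0, 0, 0, -0.067], [0, 0.5, -1, 0, 0, 0, -0.067], [0, 0.5, -1, 0, 0, 0, -0.067], [0, 0.5, -1, 0, 0, 0, -0.067], [0, 0.5, -1, 0, 0, 0, -0.067], [0, 0.5, -1, 0, 0, 0, -0.067], [0, 0.5, -1, 0, 0, 0, -0.067], [0, 0.5, -1, 0, 0, 0, -0.067], [0, 0.5, -1, 0, 0, 0, -0.067], [0, 0.5, -1, 0, 0, 0, -0.067], [0, 0.5, -1, 0, 0, 0, -0.067], [0, 0.5, -1, 0, 0, 0, -0.067], [0, 0.5, -1, 0, 0, 0, -0.067], [0, 0.5, -1, 0, 0, 0, -0.067], [0, 0.5, -1, 0, 0, 0, -0.067], [0, 0.5, -1, 0, 0, 0, -0.067], [0, 0.5, -1, 0, 0, 0, -0.067], [0, 0.5, -1, 0, 0, 0, -0.067]],
], grip_force=70)

```text
clock: 3.5
position: [0.4889, -0.0844, 0.2424]
orientation: [180.0, -0.0, 83.0]
force: [0.3, 0.3, 0.9]
width: 0.496
gripper_force: 0.0
```

Call:
apply_moves([
  [[0, 0.46, -0.9, -0.9, 0, 0, 0], [0, 0.46, -0.9, -0.9, 0, 0, 0], [0, 0.46, -0.9, -0.9, 0, 0, 0], [0, 0.46, -0.9, -0.9, 0, 0, 0], [0, 0.46, -0.73, -0.9, 0, 0, 0], [0, 0, 0, 0, 0, 0, 0], [0, 0, 0, 0, 0, 0, 0]],
])

```text
clock: 4.38
position: [0.5574, -0.213, 0.1079]
orientation: [180.0, -0.0, 83.2]
force: [0.5, -0.5, 0.6]
width: 0.497
gripper_force: 0.0
```

Call:
apply_moves([
  [[0, 0, 0, -0.8, 0, 0, 0], [0, 0, 0, -0.8, 0, 0, 0], [0, 0, 0, -0.8, 0, 0, 0], [0, 0, 0, -0.4, 0, 0, 0], [0, 0, 0, -0.26, 0, 0, 0], [0, 0, 0, 0, 0, 0, 0], [-1, 0, 0, 0, 0, 0, 0], [-1, 0, 0, 0, 0, 0, 0], [-1, 0, 0, 0, 0, 0, 0], [-1, 0, 0, 0, 0, 0, 0], [-1, 0, 0, 0, 0, 0, 0], [-1, 0, 0, 0, 0, 0, 0]],
])

```text
clock: 5.88
position: [0.5579, -0.2134, 0.0163]
orientation: [179.9, 0.0, 83.2]
force: [-0.6, -0.4, 5.9]
width: 0.124
gripper_force: 70.8
```

Call:
apply_moves([
  [[-1, 0, 0, 0.5, 0, 0, 0], [-1, 0, 0, 0.8, 0, 0, 0], [-1, 0, 0, 0.7, 0, 0, 0], [-1, 0, 0, 0, 0, 0, 0], [-1, 0, 0, 0, 0, 0, 0]],
])

```text
clock: 6.5
position: [0.5572, -0.2131, 0.0748]
orientation: [-180.0, -0.0, 83.2]
force: [-0.3, -0.2, -1.9]
width: 0.125
gripper_force: 70.0
```

```bash
cat >> h.py <<'E'
def block(n,z0,box,thick=.006):
    im,d=get_image(n); P=pts(n,d); Q=P.reshape(-1,3); Q=Q[(d.ravel()>0)]
    lo,hi=np.array(box); Q=Q[(Q[:,2]>z0-thick)&(Q[:,2]<z0+thick)&np.all((Q[:,:2]>lo)&(Q[:,:2]<hi),1)]
    r=cv2.minAreaRect((Q[:,:2]*1000).astype(np.float32))
    A=np.c_[Q[:,:2]-Q[:,:2].mean(0),np.ones(len(Q))]; s=np.linalg.lstsq(A,Q[:,2],rcond=None)[0]
    return im,len(Q),[np.round(t,1) for t in r],np.round(s,4)
E
python3 - <<'E'
from h import *
s=state();print(s["position"],s["orientation"],s["force"],s["width"])
for n in("top","side"):
    im,*r=block(n,.09,[[.52,-.17],[.63,-.08]]); cv2.imwrite(f"pics/{n}1.png",im); print(n,r)
E
```

```text
[ 0.55718055 -0.2131122   0.07476154] [-1.79950586e+02 -9.80256992e-03  8.31800246e+01] [-0.30239577 -0.1729762  -1.87883341] 0.12497775817966325
top [283, [array([ 564.5, -144.4]), array([53.4, 48.7]), np.float64(84.7)], array([ 0.0016, -0.0031,  0.088 ])]
side [109, [array([ 560.2, -135.1]), array([53.7, 44.7]), np.float64(61.8)], array([ 0.0045, -0.0006,  0.0883])]
```

Call:
apply_moves([
  [[-1, -0.4175, 0.805, 0, 0, 0, -0.0207], [-1, -0.4175, 0.805, 0, 0, 0, -0.0207], [-1, -0.4175, 0.805, 0, 0, 0, -0.0207], [-1, -0.4175, 0.805, 0, 0, 0, -0.0207], [-1, -0.4175, 0.805, 0, 0, 0, -0.0207], [-1, -0.4175, 0.805, 0, 0, 0, -0.0207], [-1, -0.4175, 0.805, 0, 0, 0, -0.0207], [-1, -0.4175, 0.805, 0, 0, 0, -0.0207], [-1, 0, 0, -0.4, 0, 0, 0], [-1, 0, 0, -0.4, 0, 0, 0], [-1, 0, 0, -0.4, 0, 0, 0], [-1, 0, 0, 0, 0, 0, 0], [-1, 0, 0, 0, 0, 0, 0]],
])

```text
clock: 8.22
position: [0.4575, -0.0203, 0.0395]
orientation: [-180.0, 0.0, 73.7]
force: [0.3, -0.6, -2.5]
width: 0.125
gripper_force: 69.8
```

Run:
```python
from h import *
s=state();print(s["position"],s["orientation"],s["force"],s["width"])
for n in("top","side"):
    im,*r=block(n,.052,[[.43,.003],[.53,.09]],.005); cv2.imwrite(f"pics/{n}2.png",im); print(n,r)
    im,*r=block(n,.012,[[.43,.06],[.57,.2]],.003); print("plate",r[:2])
cv2.imwrite("pics/c.png",cv2.resize(cv2.imread("pics/top2.png")[170:280,190:330],(763,600)))
```

```text
[ 0.45745051 -0.0203052   0.03953473] [-1.79996447e+02  6.91337339e-04  7.36652856e+01] [ 0.29325922 -0.6304625  -2.54453037] 0.1250080533436497
top [115, [array([478.1,  52.6]), array([39.6, 48.1]), np.float64(72.2)], array([0.003 , 0.0397, 0.0529])]
plate [518, [array([499.5, 133.1]), array([91.7, 83.8]), np.float64(73.9)]]
side [48, [array([461.7,  30. ]), array([22.5, 55.2]), np.float64(31.3)], array([-0.131 , -0.0755,  0.0536])]
plate [110, [array([475.2, 146.9]), array([84. , 32.8]), np.float64(68.4)]]
```

View pics/c.png

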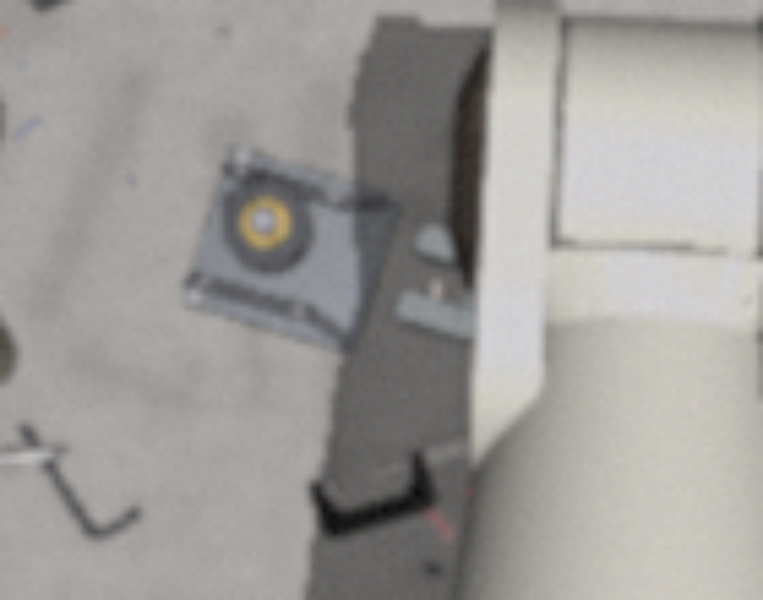

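The top view shows the fork's mouth (px 430,275) lined up with the stand's channel (stand at px 295,255). Now I lower the block and slide it in.

Call:
apply_moves([
  [[-1, -0.02, 0, -0.29, 0, 0, 0], [-1, 0, 0, 0, 0, 0, 0], [-1, 0.0907, 0.3207, 0, 0, 0, 0], [-1, 0.0907, 0.3207, 0, 0, 0, 0], [-1, 0.0907, 0.3207, 0, 0, 0, 0], [-1, 0.0907, 0.3207, 0, 0, 0, 0], [-1, 0.0907, 0.3207, 0, 0, 0, 0], [-1, 0, 0, 0, 0, 0, 0]],
])

```text
clock: 9.43
position: [0.4705, 0.0288, 0.0307]
orientation: [-180.0, -0.0, 73.8]
force: [0.0, 0.2, -2.6]
width: 0.121
gripper_force: 69.8
```

Call:
apply_moves([
  [[-1, 0.0453, 0.16, 0, 0, 0, 0], [-1, 0.0453, 0.16, 0, 0, 0, 0], [-1, 0.0453, 0.16, 0, 0, 0, 0], [-1, 0.0453, 0.16, 0, 0, 0, 0], [-1, 0, 0, 0, 0, 0, 0]],
])

```text
clock: 10.05
position: [0.4758, 0.0476, 0.0308]
orientation: [-180.0, 0.0, 73.7]
force: [-0.9, -0.5, -2.4]
width: 0.127
gripper_force: 69.8
```

Call:
apply_moves([
  [[-1, 0.034, 0.12, 0, 0, 0, 0], [-1, 0.034, 0.12, 0, 0, 0, 0], [-1, 0.034, 0.12, 0, 0, 0, 0], [-1, 0.034, 0.12, 0, 0, 0, 0], [-1, 0, 0, 0, 0, 0, 0]],
])

```text
clock: 10.68
position: [0.4799, 0.062, 0.0308]
orientation: [-180.0, 0.0, 73.7]
force: [0.3, -0.6, -1.3]
width: 0.128
gripper_force: 69.8
```

Call:
apply_moves([
  [[-1, 0.018, 0.064, 0, 0, 0, 0], [-1, 0.018, 0.064, 0, 0, 0, 0], [-1, 0, 0, 0, 0, 0, 0]],
])

```text
clock: 11.05
position: [0.4809, 0.0656, 0.0308]
orientation: [180.0, -0.0, 73.7]
force: [0.1, 0.3, -1.1]
width: 0.122
gripper_force: 69.8
```

Run:
```python
from h import *
s=state();print(s["position"],s["force"],s["torque"])
for n in("top","side"):
    im,d=get_image(n); np.save(n+"3.npy",pts(n,d)); cv2.imwrite(f"pics/{n}3.png",im)
cv2.imwrite("pics/d.png",cv2.resize(cv2.imread("pics/side3.png")[150:290,160:330],(728,600)))
```

```text
[0.48093067 0.06562787 0.03080505] [ 0.06195999  0.25066927 -1.05121738] [-0.07007444  0.0515315  -0.01149478]
```

View pics/d.png

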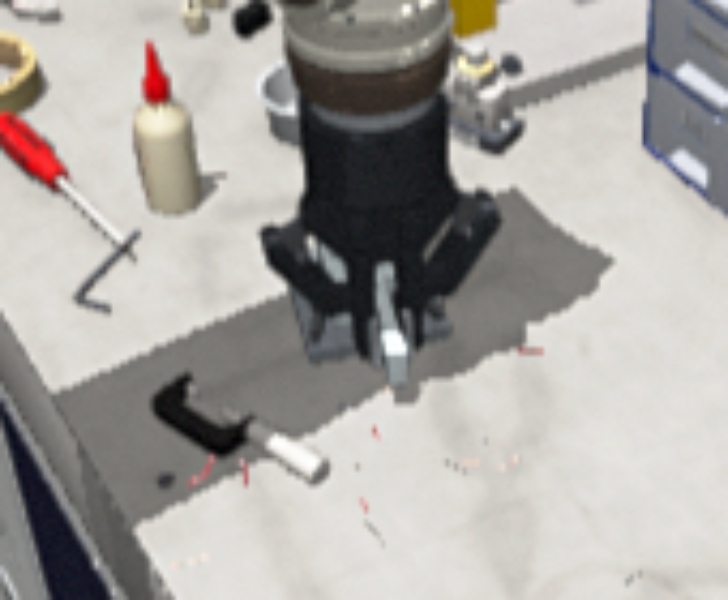

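The side view shows the gripper holding the tab (px 395,350), with the head in the channel behind it and nothing else disturbed. Next: the last millimetre in, then lower onto the plate.

Call:
apply_moves([
  [[-1, 0.011, 0.038, 0, 0, 0, 0], [-1, 0, 0, -0.04, 0, 0, 0], [-1, 0, 0, -0.03, 0, 0, 0], [-1, 0, 0, -0.01, 0, 0, 0], [-1, 0, 0, 0, 0, 0, 0], [-1, 0, 0, 0, 0, 0, 0]],
])

```text
clock: 11.9
position: [0.4812, 0.0667, 0.0284]
orientation: [180.0, 0.0, 73.7]
force: [-1.6, -0.5, -0.1]
width: 0.123
gripper_force: 70.2
```

Call:
apply_moves([
  [[-1, 0, 0, -0.02, 0, 0, 0], [-1, 0, 0, 0, 0, 0, 0], [-1, 0, 0, 0, 0, 0, 0]],
])

```text
clock: 12.28
position: [0.4813, 0.0666, 0.0283]
orientation: [180.0, -0.0, 73.7]
force: [-4.2, -2.5, 5.6]
width: 0.127
gripper_force: 71.0
```

Call:
apply_moves([
  [[0, 0, 0, 0.02, 0, 0, 0], [0, 0, 0, 0, 0, 0, 0], [0, 0, 0, 0, 0, 0, 0], [0, 0, 0, 0.3, 0, 0, 0], [0, 0, 0, 1, 0, 0, 0], [0, 0, 0, 1, 0, 0, 0], [0, 0, -0.5, 1, 0, 0, 0], [0, 0.5, -1, 1, 0, 0, 0], [0, 0.5, -1, 1, 0, 0, 0], [0, 0.5, -1, 0, 0, 0, 0], [0, 0.5, -1, 0, 0, 0, 0], [0, 0.5, -1, 0, 0, 0, 0], [0, 0, 0, 0, 0, 0, 0]],
])

```text
clock: 13.9
position: [0.5567, -0.0999, 0.1874]
orientation: [-180.0, 0.0, 73.6]
force: [-0.0, 0.8, 0.4]
width: 0.496
gripper_force: 0.0
```

Run:
```python
from h import *
s=state();print(s["position"],s["joints"],s["force"],s["torque"])
for n in("top","side"):
    im,d=get_image(n); P=pts(n,d); np.save(n+"4.npy",P); cv2.imwrite(f"pics/{n}4.png",im)
    Q=P[d>0]
    def sel(lo,hi): return Q[np.all((Q>lo)&(Q<hi),1)]
    for nm,S in (("block",sel([.42,.02,.037],[.55,.18,.0475])),("tab",sel([.42,.02,.037],[.55,.10,.0475])),("rodtop",sel([.47,.1,.091],[.53,.16,.099])),("collartop",sel([.45,.08,.078],[.55,.18,.087]))):
        if len(S)<3: print(n,nm,len(S));continue
        print(n,nm,len(S),np.round(np.median(S,0),4),[np.round(t,1) for t in cv2.minAreaRect((S[:,:2]*1000).astype(np.float32))])
a=cv2.imread("pics/top4.png")[170:260,200:320]; b=cv2.imread("pics/side4.png")[160:290,190:300]
cv2.imwrite("pics/e.png",np.hstack([cv2.resize(a,(440,330)),cv2.resize(b,(279,330))]))
```

```text
[ 0.55668044 -0.09993941  0.1874109 ] [-1.01730558e+01  6.33329446e+00  5.45846822e+00  8.91323641e+01
 -9.67980865e-03  9.62670444e+01] [-0.00432817  0.78893046  0.40482005] [ 0.03585163 -0.03428357  0.00070005]
top block 279 [0.4855 0.1072 0.042 ] [array([491., 100.]), array([121.1,  48.4]), np.float64(74.8)]
top tab 106 [0.4815 0.0716 0.0418] [array([484.4,  75.9]), array([69.3, 24.8]), np.float64(58.7)]
top rodtop 18 [0.5018 0.1394 0.0943] [array([501.6, 139.3]), array([10.9, 10.4]), np.float64(4.6)]
top collartop 179 [0.5007 0.138  0.0826] [array([500.3, 138.1]), array([39.5, 41.9]), np.float64(2.0)]
side block 311 [0.4881 0.111  0.0428] [array([492.1, 100.3]), array([124.5,  48.2]), np.float64(73.7)]
side tab 95 [0.4821 0.0682 0.0425] [array([484.9,  74.8]), array([71.1, 24. ]), np.float64(58.6)]
side rodtop 23 [0.5014 0.1368 0.0945] [array([502. , 138.6]), array([11. , 10.2]), np.float64(64.7)]
side collartop 143 [0.4986 0.1329 0.0837] [array([502.2, 137.8]), array([40.1, 41.8]), np.float64(62.2)]
```

View pics/e.png

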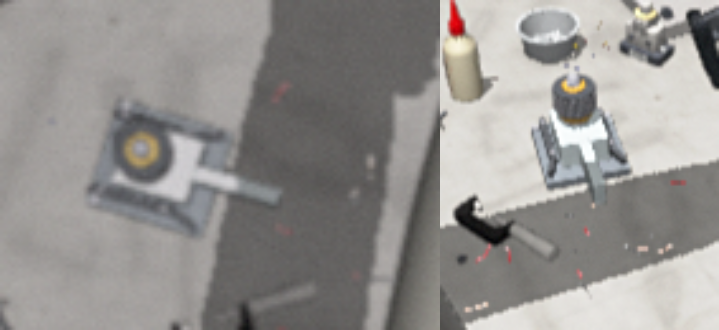

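The pictures show the block home: collar and rod at px (140,150) over the head, tab out of the front at px (240,185), with the slot centre about 1 mm from the rod's axis and the block flat. Next I go over the collar with the wrist turned, ready to spin it.

Call:
apply_moves([
  [[0.6, -0.183, 0.795, 0, 0, 0, 0.1768], [0.6, -0.183, 0.795, 0, 0, 0, 0.1768], [0.6, -0.183, 0.795, 0, 0, 0, 0.1768], [0.6, -0.183, 0.795, 0, 0, 0, 0.1768], [0.6, -0.183, 0.795, 0, 0, 0, 0.1768], [0.6, -0.183, 0.795, 0, 0, 0, 0.1768], [0.6, -0.183, 0.795, 0, 0, 0, 0.1768], [0.6, -0.183, 0.795, 0, 0, 0, 0.1768], [0.6, -0.183, 0.795, 0, 0, 0, 0.1768], [0.6, -0.183, 0.795, 0, 0, 0, 0.1768], [0.6, 0, 0, 0, 0, 0, 0], [0.6, 0, 0, 0, 0, 0, 0]],
])

```text
clock: 15.5
position: [0.501, 0.1403, 0.1877]
orientation: [-180.0, 0.0, 174.9]
force: [0.3, 1.2, 0.4]
width: 0.805
gripper_force: 0.0
```

Call:
apply_moves([
  [[0.6, 0.027, -0.055, -0.9, 0, 0, 0], [0.6, 0, 0, -0.9, 0, 0, 0], [0.6, 0, 0, -0.9, 0, 0, 0], [0.6, 0, 0, -0.8, 0, 0, 0], [0.6, 0, 0, -0.4, 0, 0, 0], [0.6, 0, 0, -0.19, 0, 0, 0], [0.6, 0, 0, 0, 0, 0, 0], [0.6, 0, 0, 0, 0, 0, 0]],
])

```text
clock: 16.5
position: [0.5026, 0.1386, 0.0656]
orientation: [180.0, 0.1, 175.0]
force: [0.3, 0.1, 0.6]
width: 0.802
gripper_force: 0.0
```

```bash
python3 -c "
from h import *
s=state();print(s['clock'],s['position'],s['joints'],s['force'],s['torque'])"
```

```text
16.5 [0.50259649 0.13863804 0.06558663] [ 1.54209356e+01  1.32654707e+00 -1.33028055e+01  7.52961912e+01
  4.63326267e-04  2.04409692e+01] [0.34323045 0.12197776 0.60042864] [0.03291631 0.05594931 0.01724181]
```

Call:
apply_moves([
  [[0, 0, 0, 0, 0, 0, 0], [-0.2, 0, 0, 0, 0, 0, 0], [-0.2, 0, 0, 0, 0, 0, 0], [-0.2, 0, 0, 0, 0, 0, 0], [-0.2, 0, 0, 0, 0, 0, 0], [-0.2, 0, 0, 0, 0, 0, 0]],
], grip_force=40)

```text
clock: 17.25
position: [0.5026, 0.1397, 0.0658]
orientation: [179.8, 0.1, 175.0]
force: [-1.1, 6.7, 3.9]
width: 0.472
gripper_force: 40.1
```

```bash
python3 -c "
from h import *
s=state();print(s['clock'],s['position'],s['joints'],s['force'],s['torque'],s['width'])"
```

```text
17.25 [0.50261751 0.13972496 0.06577977] [ 15.47339176   1.31347265 -13.29461528  75.26674423   0.11852525
  20.43601417] [-1.10128859  6.69044438  3.8870258 ] [ 1.15336171  0.1653915  -0.05362304] 0.47233439917035214
```

Call:
apply_moves([
  [[-0.2, -0.02, 0.04, 0, 0, 0, 0], [-0.2, 0, 0, 0, 0, 0, 0], [-0.2, 0, 0, 0, 0, 0, 0]],
])

```text
clock: 17.62
position: [0.5026, 0.1399, 0.0658]
orientation: [180.0, 0.2, 175.0]
force: [1.9, -0.4, 5.8]
width: 0.479
gripper_force: 40.4
```

```bash
cat > s.py <<'E'
from h import *
s=state();print(round(s['clock'],2),'pos',np.round(s['position']*1e3,2),'rpy',np.round(s['orientation'],2),'F',np.round(s['force'],2),'T',np.round(s['torque'],3),'j6',np.round(s['joints'][5],1),round(s['width'],3))
E
python3 s.py
```

```text
17.62 pos [502.55 139.87  65.76] rpy [1.7997e+02 1.5000e-01 1.7498e+02] F [ 1.95 -0.44  5.78] T [ 0.067 -0.487 -0.026] j6 20.6 0.479
```

Call:
apply_moves([
  [[-0.2, 0, 0, 0.03, 0, 0, 0], [-0.2, 0, 0, 0, 0, 0, 0]],
])

```text
clock: 17.88
position: [0.5025, 0.1399, 0.0659]
orientation: [180.0, 0.1, 175.0]
force: [5.4, 1.3, 0.6]
width: 0.481
gripper_force: 40.8
```

```bash
python3 s.py
```

```text
17.88 pos [502.5  139.86  65.89] rpy [1.7997e+02 1.2000e-01 1.7498e+02] F [5.41 1.31 0.58] T [ 0.232 -1.123 -0.011] j6 20.6 0.481
```

Call:
apply_moves([
  [[-0.2, 0, 0, -0.0053, 0, 0, -0.05], [-0.2, 0, 0, -0.0053, 0, 0, -0.05], [-0.2, 0, 0, -0.0053, 0, 0, -0.05], [-0.2, 0, 0, -0.0053, 0, 0, -0.05]],
])

```text
clock: 18.38
position: [0.5025, 0.1397, 0.0652]
orientation: [180.0, 0.1, 163.4]
force: [5.9, 0.3, 0.5]
width: 0.482
gripper_force: 40.8
```

```bash
python3 s.py
```

```text
18.38 pos [502.46 139.74  65.23] rpy [1.7997e+02 1.1000e-01 1.6343e+02] F [5.91 0.32 0.53] T [ 0.11  -1.059 -0.002] j6 32.1 0.482
```

Call:
apply_moves([
  [[-0.2, 0, 0, -0.0053, 0, 0, -0.05], [-0.2, 0, 0, -0.0053, 0, 0, -0.05], [-0.2, 0, 0, -0.0053, 0, 0, -0.05], [-0.2, 0, 0, -0.0053, 0, 0, -0.05], [-0.2, 0, 0, -0.0053, 0, 0, -0.05], [-0.2, 0, 0, -0.0053, 0, 0, -0.05]],
])

```text
clock: 19.12
position: [0.5024, 0.1396, 0.0643]
orientation: [180.0, 0.1, 146.2]
force: [4.9, -0.4, 1.1]
width: 0.481
gripper_force: 40.8
```

```bash
python3 s.py
```

```text
19.12 pos [502.38 139.6   64.28] rpy [1.7996e+02 1.0000e-01 1.4623e+02] F [ 4.88 -0.42  1.1 ] T [-0.05  -0.967  0.004] j6 49.3 0.481
```

Call:
apply_moves([
  [[-0.2, 0.025, 0, -0.0053, 0, 0, -0.05], [-0.2, 0, 0, -0.0053, 0, 0, -0.05], [-0.2, 0, 0, -0.0053, 0, 0, -0.05], [-0.2, 0, 0, -0.0053, 0, 0, -0.05], [-0.2, 0, 0, -0.0053, 0, 0, -0.05], [-0.2, 0, 0, -0.0053, 0, 0, -0.05]],
])

```text
clock: 19.88
position: [0.5023, 0.1395, 0.0633]
orientation: [-180.0, 0.0, 129.0]
force: [0.6, -1.7, 3.1]
width: 0.478
gripper_force: 41.0
```

```bash
python3 s.py
```

```text
19.88 pos [502.35 139.46  63.28] rpy [-1.7999e+02  3.0000e-02  1.2905e+02] F [ 0.64 -1.73  3.13] T [-0.214 -0.139 -0.009] j6 66.5 0.478
```

Call:
apply_moves([
  [[-0.2, 0, 0, -0.0053, 0, 0, -0.05], [-0.2, 0, 0, -0.0053, 0, 0, -0.05], [-0.2, 0, 0, -0.0053, 0, 0, -0.05], [-0.2, 0, 0, -0.0053, 0, 0, -0.05], [-0.2, 0, 0, -0.0053, 0, 0, -0.05], [-0.2, 0, 0, -0.0053, 0, 0, -0.05], [-0.2, 0, 0, -0.0053, 0, 0, -0.05], [-0.2, 0, 0, -0.0053, 0, 0, -0.05]],
])

```text
clock: 20.88
position: [0.5021, 0.1394, 0.062]
orientation: [-180.0, 0.0, 106.1]
force: [-0.4, -1.3, 5.1]
width: 0.482
gripper_force: 41.1
```

```bash
python3 s.py
```

```text
20.88 pos [502.13 139.39  61.98] rpy [-1.7998e+02  4.0000e-02  1.0613e+02] F [-0.36 -1.3   5.07] T [-0.275  0.164 -0.01 ] j6 89.4 0.482
```

Call:
apply_moves([
  [[-0.2, 0, 0, -0.0027, 0, 0, -0.025], [-0.2, 0, 0, -0.0027, 0, 0, -0.025], [-0.2, 0, 0, -0.0027, 0, 0, -0.025], [-0.2, 0, 0, -0.0027, 0, 0, -0.025]],
])

```text
clock: 21.38
position: [0.5021, 0.1394, 0.0616]
orientation: [-180.0, 0.0, 100.5]
force: [-2.1, -2.4, 4.9]
width: 0.478
gripper_force: 41.2
```

```bash
python3 s.py
```

```text
21.38 pos [502.08 139.39  61.62] rpy [-1.7998e+02  3.0000e-02  1.0047e+02] F [-2.14 -2.38  4.88] T [-0.477  0.3    0.046] j6 95.1 0.478
```

Call:
apply_moves([
  [[-0.2, 0, 0, -0.0013, 0, 0, -0.0125], [-0.2, 0, 0, -0.0013, 0, 0, -0.0125]],
])

```text
clock: 21.62
position: [0.5021, 0.1394, 0.0616]
orientation: [-180.0, 0.0, 99.1]
force: [-0.2, -1.4, 5.6]
width: 0.475
gripper_force: 41.2
```

```bash
python3 s.py
```

```text
21.62 pos [502.06 139.4   61.55] rpy [-1.7997e+02  4.0000e-02  9.9060e+01] F [-0.18 -1.36  5.59] T [-0.482  0.305  0.032] j6 96.5 0.475
```

Call:
apply_moves([
  [[-0.2, 0, 0, -0.0013, 0, 0, -0.0125], [-0.2, 0, 0, -0.0013, 0, 0, -0.0125]],
])

```text
clock: 21.88
position: [0.502, 0.1394, 0.0615]
orientation: [-180.0, 0.0, 97.6]
force: [-1.3, -2.6, 6.3]
width: 0.482
gripper_force: 41.2
```

```bash
python3 s.py
```

```text
21.88 pos [502.04 139.4   61.48] rpy [-1.7997e+02  4.0000e-02  9.7630e+01] F [-1.33 -2.56  6.28] T [-0.476  0.405  0.002] j6 97.9 0.482
```

Call:
apply_moves([
  [[-0.2, 0, 0, -0.0013, 0, 0, -0.0125], [-0.2, 0, 0, -0.0013, 0, 0, -0.0125]],
])

```text
clock: 22.12
position: [0.502, 0.1394, 0.0614]
orientation: [-180.0, 0.0, 96.2]
force: [-2.0, -2.8, 6.2]
width: 0.476
gripper_force: 41.2
```

```bash
python3 s.py
```

```text
22.12 pos [502.02 139.39  61.38] rpy [-1.7997e+02  4.0000e-02  9.6200e+01] F [-1.95 -2.82  6.22] T [-0.402  0.333 -0.016] j6 99.3 0.476
```

Call:
apply_moves([
  [[-0.2, 0, 0, -0.0013, 0, 0, -0.0125], [-0.2, 0, 0, -0.0013, 0, 0, -0.0125]],
])

```text
clock: 22.38
position: [0.502, 0.1394, 0.0613]
orientation: [-180.0, 0.0, 94.8]
force: [-1.7, -2.2, 5.7]
width: 0.478
gripper_force: 41.2
```

```bash
python3 s.py
```

```text
22.38 pos [502.03 139.38  61.32] rpy [-1.7997e+02  4.0000e-02  9.4760e+01] F [-1.71 -2.25  5.67] T [-0.438  0.39   0.005] j6 100.8 0.478
```

```bash
cat > s.py <<'E'
from h import *
L=[]
for i in range(4):
    L.append(state()); 
    if i<3: get_image("top")
m=lambda k:np.mean([s[k] for s in L],0)
print(round(L[-1]['clock'],2),'z',round(m('position')[2]*1e3,2),'yaw',round(m('orientation')[2],2),'F',np.round(m('force'),2),'Tz',round(m('torque')[2],4),np.round([s['torque'][2] for s in L],3),'e5',np.round([s['effort'][5] for s in L],4),'j6',np.round(m('joints')[5],1))
E
python3 s.py
```

```text
22.52 z 61.31 yaw 94.76 F [-1.65 -2.69  5.33] Tz -0.031 [ 0.005  0.026 -0.111 -0.044] e5 [-0.1593 -0.0882  0.0725 -0.0135] j6 100.8
```

Call:
apply_moves([
  [[-0.2, 0, 0, -0.0013, 0, 0, -0.0125], [-0.2, 0, 0, -0.0013, 0, 0, -0.0125], [-0.2, 0, 0, -0.0013, 0, 0, -0.0125], [-0.2, 0, 0, -0.0013, 0, 0, -0.0125]],
])

```text
clock: 23.02
position: [0.502, 0.1394, 0.0611]
orientation: [-180.0, 0.0, 91.9]
force: [-1.6, -1.5, 6.0]
width: 0.482
gripper_force: 41.3
```

```bash
python3 s.py
```

```text
23.18 z 61.16 yaw 91.89 F [-1.36 -2.07  5.92] Tz -0.0013 [ 0.029  0.042 -0.082  0.005] e5 [-0.1594 -0.0887  0.0706 -0.0136] j6 103.6
```

Call:
apply_moves([
  [[-0.2, 0, 0, -0.0013, 0, 0, -0.0125], [-0.2, 0, 0, -0.0013, 0, 0, -0.0125], [-0.2, 0, 0, -0.0013, 0, 0, -0.0125]],
])

```text
clock: 23.55
position: [0.502, 0.1394, 0.061]
orientation: [-180.0, 0.0, 89.7]
force: [-2.8, -1.9, 5.6]
width: 0.479
gripper_force: 41.3
```

```bash
python3 s.py
```

```text
23.7 z 61.02 yaw 89.74 F [-2.16 -2.08  5.61] Tz -0.0553 [ 0.03  -0.043 -0.086 -0.122] e5 [-0.1596 -0.0889  0.0704 -0.0137] j6 105.8
```

Create r.py:
```python
from h import *
s=state();print(round(s['clock'],2),'z',np.round(s['position'][2]*1e3,2),'yaw',np.round(s['orientation'][2],2),'Fz',np.round(s['force'][2],2),'Tz',round(s['torque'][2],3),'e',np.round(s['effort'],3))
```

```text
(no output)
```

Call:
apply_moves([
  [[-0.2, 0, 0, -0.0013, 0, 0, -0.0125], [-0.2, 0, 0, -0.0013, 0, 0, -0.0125], [-0.2, 0, 0, -0.0013, 0, 0, -0.0125]],
])

```text
clock: 24.08
position: [0.502, 0.1394, 0.0609]
orientation: [-180.0, 0.0, 87.6]
force: [-1.8, -2.2, 5.9]
width: 0.48
gripper_force: 41.3
```

```bash
python3 r.py
```

```text
24.07 z 60.92 yaw 87.6 Fz 5.92 Tz 0.026 e [  0.829 -45.075  44.487  -1.069   0.414  -0.16 ]
```

Call:
apply_moves([
  [[-0.2, 0, 0, -0.0013, 0, 0, -0.0125], [-0.2, 0, 0, -0.0013, 0, 0, -0.0125]],
])

```text
clock: 24.32
position: [0.502, 0.1394, 0.0608]
orientation: [-180.0, 0.0, 86.2]
force: [-2.1, -2.2, 6.7]
width: 0.482
gripper_force: 41.3
```

```bash
python3 r.py
```

```text
24.32 z 60.85 yaw 86.17 Fz 6.68 Tz 0.03 e [  0.815 -45.064  44.503  -1.097   0.405  -0.16 ]
```

Call:
apply_moves([
  [[-0.2, 0, 0, -0.0013, 0, 0, -0.0125], [-0.2, 0, 0, -0.0013, 0, 0, -0.0125]],
])

```text
clock: 24.58
position: [0.5019, 0.1394, 0.0608]
orientation: [-180.0, 0.0, 84.7]
force: [-1.9, -1.6, 5.5]
width: 0.479
gripper_force: 41.3
```

```bash
python3 r.py
```

```text
24.57 z 60.75 yaw 84.74 Fz 5.55 Tz -0.016 e [  0.798 -45.053  44.52   -1.125   0.395  -0.16 ]
```

Call:
apply_moves([
  [[-0.2, 0, 0, -0.0013, 0, 0, -0.0125], [-0.2, 0, 0, -0.0013, 0, 0, -0.0125]],
])

```text
clock: 24.82
position: [0.5019, 0.1394, 0.0607]
orientation: [-180.0, 0.0, 83.3]
force: [-1.5, -1.9, 6.4]
width: 0.475
gripper_force: 41.3
```

```bash
python3 r.py
```

```text
24.82 z 60.67 yaw 83.3 Fz 6.36 Tz 0.037 e [  0.777 -45.043  44.537  -1.153   0.384  -0.16 ]
```

Call:
apply_moves([
  [[-0.2, 0, 0, -0.0013, 0, 0, -0.0125], [-0.2, 0, 0, -0.0013, 0, 0, -0.0125], [-0.2, 0, 0, -0.0013, 0, 0, -0.0125]],
])

```text
clock: 25.2
position: [0.5019, 0.1394, 0.0606]
orientation: [-180.0, 0.0, 81.2]
force: [-2.1, -2.1, 6.2]
width: 0.477
gripper_force: 41.3
```

```bash
python3 r.py
```

```text
25.2 z 60.56 yaw 81.16 Fz 6.24 Tz -0.007 e [  0.754 -45.027  44.561  -1.193   0.368  -0.16 ]
```

Call:
apply_moves([
  [[-0.2, 0, 0, -0.0013, 0, 0, -0.0125], [-0.2, 0, 0, -0.0013, 0, 0, -0.0125], [-0.2, 0, 0, -0.0013, 0, 0, -0.0125]],
])

```text
clock: 25.58
position: [0.5019, 0.1394, 0.0604]
orientation: [-180.0, 0.0, 79.0]
force: [-3.1, -2.7, 6.3]
width: 0.479
gripper_force: 41.3
```

```bash
python3 r.py
```

```text
25.57 z 60.43 yaw 79.01 Fz 6.28 Tz 0.022 e [  0.723 -45.012  44.585  -1.233   0.351  -0.16 ]
```

Call:
apply_moves([
  [[-0.2, 0, 0, -0.0013, 0, 0, -0.0125], [-0.2, 0, 0, -0.0013, 0, 0, -0.0125], [-0.2, 0, 0, -0.0013, 0, 0, -0.0125]],
])

```text
clock: 25.95
position: [0.5019, 0.1394, 0.0603]
orientation: [-180.0, 0.0, 76.9]
force: [-2.2, -1.6, 6.2]
width: 0.476
gripper_force: 41.3
```

```bash
python3 r.py
```

```text
25.95 z 60.32 yaw 76.86 Fz 6.24 Tz -0.033 e [  0.693 -44.997  44.609  -1.272   0.332  -0.16 ]
```

Call:
apply_moves([
  [[-0.2, 0, 0, -0.0013, 0, 0, -0.0125], [-0.2, 0, 0, -0.0013, 0, 0, -0.0125], [-0.2, 0, 0, -0.0013, 0, 0, -0.0125]],
])

```text
clock: 26.32
position: [0.5018, 0.1394, 0.0602]
orientation: [-180.0, 0.0, 74.7]
force: [-2.3, -2.1, 7.0]
width: 0.481
gripper_force: 41.3
```

```bash
python3 r.py
```

```text
26.32 z 60.18 yaw 74.71 Fz 7.01 Tz 0.072 e [  0.657 -44.983  44.632  -1.309   0.312  -0.161]
```

Call:
apply_moves([
  [[-0.2, 0, 0, -0.0013, 0, 0, -0.0125], [-0.2, 0, 0, -0.0013, 0, 0, -0.0125], [-0.2, 0, 0, -0.0013, 0, 0, -0.0125]],
])

```text
clock: 26.7
position: [0.5018, 0.1394, 0.0601]
orientation: [-180.0, 0.0, 72.6]
force: [-2.5, -2.8, 5.6]
width: 0.479
gripper_force: 41.3
```

```bash
python3 r.py
```

```text
26.7 z 60.05 yaw 72.56 Fz 5.63 Tz -0.014 e [  0.622 -44.97   44.655  -1.346   0.292  -0.161]
```

Call:
apply_moves([
  [[-0.2, 0, 0, -0.0013, 0, 0, -0.0125], [-0.2, 0, 0, -0.0013, 0, 0, -0.0125], [-0.2, 0, 0, -0.0013, 0, 0, -0.0125]],
])

```text
clock: 27.08
position: [0.5018, 0.1394, 0.06]
orientation: [-180.0, 0.0, 70.4]
force: [-2.9, -0.7, 6.6]
width: 0.477
gripper_force: 41.3
```

```bash
python3 r.py
```

```text
27.07 z 59.97 yaw 70.42 Fz 6.64 Tz 0.019 e [  0.583 -44.956  44.677  -1.382   0.27   -0.161]
```

Call:
apply_moves([
  [[-0.2, 0, 0, -0.0013, 0, 0, -0.0125], [-0.2, 0, 0, -0.0013, 0, 0, -0.0125], [-0.2, 0, 0, -0.0013, 0, 0, -0.0125]],
])

```text
clock: 27.45
position: [0.5018, 0.1394, 0.0598]
orientation: [-180.0, 0.0, 68.3]
force: [-2.5, -3.0, 6.2]
width: 0.476
gripper_force: 41.3
```

```bash
python3 r.py
```

```text
27.45 z 59.85 yaw 68.27 Fz 6.24 Tz -0.017 e [  0.544 -44.945  44.699  -1.416   0.247  -0.161]
```

Call:
apply_moves([
  [[-0.2, 0, 0, -0.0013, 0, 0, -0.0125], [-0.2, 0, 0, -0.0013, 0, 0, -0.0125], [-0.2, 0, 0, -0.0013, 0, 0, -0.0125]],
])

```text
clock: 27.82
position: [0.5018, 0.1395, 0.0597]
orientation: [-180.0, 0.0, 66.1]
force: [-3.0, -1.4, 6.7]
width: 0.48
gripper_force: 41.3
```

```bash
python3 r.py
```

```text
27.82 z 59.74 yaw 66.12 Fz 6.71 Tz 0.045 e [  0.504 -44.933  44.72   -1.45    0.224  -0.161]
```

Call:
apply_moves([
  [[-0.2, 0, 0, -0.0013, 0, 0, -0.0125], [-0.2, 0, 0, -0.0013, 0, 0, -0.0125], [-0.2, 0, 0, -0.0013, 0, 0, -0.0125]],
])

```text
clock: 28.2
position: [0.5017, 0.1395, 0.0596]
orientation: [-180.0, 0.1, 64.0]
force: [-3.7, -1.3, 6.1]
width: 0.479
gripper_force: 41.4
```

```bash
python3 r.py
```

```text
28.2 z 59.65 yaw 63.97 Fz 6.14 Tz 0.04 e [  0.462 -44.683  44.588  -1.571   0.203  -0.133]
```

Call:
apply_moves([
  [[-0.2, 0, 0, -0.0013, 0, 0, -0.0125]],
])

```text
clock: 28.32
position: [0.5017, 0.1395, 0.0596]
orientation: [-180.0, 0.1, 63.3]
force: [-4.1, -1.6, 7.7]
width: 0.477
gripper_force: 41.5
```

```bash
python3 r.py
```

```text
28.32 z 59.62 yaw 63.26 Fz 7.73 Tz 0.076 e [  0.433 -44.55   44.515  -1.627   0.198  -0.11 ]
```

Call:
apply_moves([
  [[-0.2, 0, 0, -0.0013, 0, 0, -0.0125]],
])

```text
clock: 28.45
position: [0.5017, 0.1395, 0.0596]
orientation: [-180.0, 0.1, 62.5]
force: [-3.4, -1.3, 6.9]
width: 0.479
gripper_force: 41.5
```

```bash
python3 r.py
```

```text
28.45 z 59.6 yaw 62.55 Fz 6.92 Tz 0.008 e [  0.402 -44.418  44.444  -1.684   0.193  -0.085]
```

Contact is clear: the torque on joint 6 now rises steadily, about 2 N per row, for an estimated 8 N so far. One more row, then hold.

Call:
apply_moves([
  [[-0.2, 0, 0, -0.0013, 0, 0, -0.0125]],
])

```text
clock: 28.58
position: [0.5017, 0.1395, 0.0596]
orientation: [-180.0, 0.1, 61.8]
force: [-3.1, -2.1, 8.1]
width: 0.476
gripper_force: 41.6
```

```bash
python3 r.py
```

```text
28.57 z 59.62 yaw 61.83 Fz 8.11 Tz 0.101 e [  0.367 -44.285  44.374  -1.743   0.187  -0.06 ]
```

Call:
apply_moves([
  [[-0.2, 0, 0, 0, 0, 0, 0], [-0.2, 0, 0, 0, 0, 0, 0], [-0.2, 0, 0, 0, 0, 0, 0]],
])

```text
clock: 28.95
position: [0.5017, 0.1395, 0.0596]
orientation: [-180.0, 0.1, 61.8]
force: [-4.1, -2.2, 7.6]
width: 0.481
gripper_force: 41.6
```

```bash
python3 r.py
```

```text
28.95 z 59.58 yaw 61.85 Fz 7.59 Tz 0.013 e [ 4.3600e-01 -4.4383e+01  4.4439e+01 -1.7140e+00  1.7700e-01  1.5000e-02]
```

Call:
apply_moves([
  [[0.1, 0, 0, 0, 0, 0, 0], [0.3, 0, 0, 0, 0, 0, 0], [0.6, 0, 0, 0, 0, 0, 0], [0.6, 0, 0, 0, 0, 0, 0], [0.6, 0, 0, 0, 0, 0, 0], [0.6, 0, 0, 0.5, 0, 0, 0], [0.6, 0, 0, 1, 0, 0, 0], [0.6, 0, 0, 1, 0, 0, 0], [0.6, 0, 0, 1, 0, 0, 0], [0.6, 0, -0.5, 1, 0, 0, 0], [0.6, 0.5, -1, 0, 0, 0, 0], [0.6, 0.5, -1, 0, 0, 0, 0], [0.6, 0.5, -1, 0, 0, 0, 0], [0.6, 0.5, -1, 0, 0, 0, 0], [0.6, 0, -1, 0, 0, 0, 0], [0.6, 0, -1, 0, 0, 0, 0], [0.6, 0, 0, 0, 0, 0, 0], [0.6, 0, 0, 0, 0, 0, 0]],
])

```text
clock: 31.2
position: [0.5623, -0.0549, 0.195]
orientation: [180.0, -0.0, 61.8]
force: [-0.0, -0.2, -0.2]
width: 0.802
gripper_force: 0.0
```

Run:
```python
from h import *
for n in("top","side"):
    im,d=get_image(n); P=pts(n,d); cv2.imwrite(f"pics/{n}5.png",im)
    Q=P[d>0]
    def sel(lo,hi): return Q[np.all((Q>lo)&(Q<hi),1)]
    for nm,S in (("block",sel([.42,.02,.037],[.55,.18,.0475])),("collartop",sel([.475,.11,.066],[.525,.165,.082]))):
        if len(S)>3: print(n,nm,len(S),np.round(np.median(S,0),4),[np.round(t,1) for t in cv2.minAreaRect((S[:,:2]*1000).astype(np.float32))])
a=cv2.imread("pics/top5.png")[170:260,200:320]; b=cv2.imread("pics/side5.png")[160:290,190:300]
cv2.imwrite("pics/f.png",np.hstack([cv2.resize(a,(440,330)),cv2.resize(b,(279,330))]))
```

```text
top block 274 [0.4858 0.1074 0.0418] [array([490.5, 100.1]), array([121.3,  48.1]), np.float64(73.7)]
top collartop 185 [0.4992 0.1377 0.0764] [array([501.4, 139. ]), array([40.2, 42. ]), np.float64(20.2)]
side block 299 [0.4871 0.1097 0.043 ] [array([492.3, 100.8]), array([123.9,  48.1]), np.float64(74.1)]
side collartop 176 [0.4978 0.1314 0.0773] [array([502.1, 137.4]), array([43.2, 41. ]), np.float64(36.9)]
```

View pics/f.png

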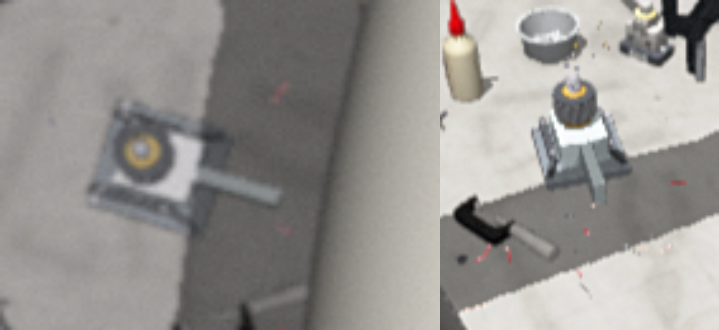

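The pictures show the block still home under the lowered collar (px 140,150), with the gripper clear and the bystanders where they were.

```bash
python3 -c "
from rig import *
print(job_done())"
```

```text
the job is handed in; nothing more can be done
None
```

The tall gauge block is home and flat under the collar, which nips it with an estimated 10 N (inferred from joint 6 torque, not measured directly); the gripper is clear and the job is handed in, but no verdict came back.

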